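# Load the wash rack with board carriers and dose the solvent

### The job

Load every board carrier that lies on the bench into the wash rack, one to a bay, pressing each down flat until its sprung latch gives way and snaps back over the end of the plate; any bay and either way round will do. When all of them are latched in, give the solvent dispenser at least two full presses: cap all the way down, and let it spring right back up after each. Leave the other things on the bench where they are.

Things in the scene. Friction and masses are not known exactly. Their poses are not given: they have to be found in the camera images.
- carrier0_mid (a point): Board carrier: a flat dark plate 100 x 50 x 10 mm (long side along its x) with an upright grey handle rib on top, in the middle, along x: 70 mm long, 12 mm thick, 40 mm high. 50 mm high in all, about 150 g; flat circuit boards on the plate beside the rib. This point is its centre, 25 mm above its underside and 25 mm below the rib's top; z up. It is the same either way round. It may be absent (None).
- carrier1_mid (a point): Board carrier: a flat dark plate 100 x 50 x 10 mm (long side along its x) with an upright grey handle rib on top, in the middle, along x: 70 mm long, 12 mm thick, 40 mm high. 50 mm high in all, about 150 g; flat circuit boards on the plate beside the rib. This point is its centre, 25 mm above its underside and 25 mm below the rib's top; z up. It is the same either way round. It may be absent (None).
- carrier2_mid (a point): Board carrier: a flat dark plate 100 x 50 x 10 mm (long side along its x) with an upright grey handle rib on top, in the middle, along x: 70 mm long, 12 mm thick, 40 mm high. 50 mm high in all, about 150 g; flat circuit boards on the plate beside the rib. This point is its centre, 25 mm above its underside and 25 mm below the rib's top; z up. It is the same either way round. It may be absent (None).
- carrier3_mid (a point): Board carrier: a flat dark plate 100 x 50 x 10 mm (long side along its x) with an upright grey handle rib on top, in the middle, along x: 70 mm long, 12 mm thick, 40 mm high. 50 mm high in all, about 150 g; flat circuit boards on the plate beside the rib. This point is its centre, 25 mm above its underside and 25 mm below the rib's top; z up. It is the same either way round. It may be absent (None).
- carrier4_mid (a point): Board carrier: a flat dark plate 100 x 50 x 10 mm (long side along its x) with an upright grey handle rib on top, in the middle, along x: 70 mm long, 12 mm thick, 40 mm high. 50 mm high in all, about 150 g; flat circuit boards on the plate beside the rib. This point is its centre, 25 mm above its underside and 25 mm below the rib's top; z up. It is the same either way round. It may be absent (None).
- rack: Wash rack: aluminium base 165 x 372 x 12 mm fixed to the bench, at another place and yaw each start, with five bays side by side 70 mm apart along its y, bay 0 at the -y end. Its x runs along the bays, away from the robot, to a row of sprung latches, one at the far end of each bay. Origin under the middle of the bays.
- bay0 (a point): Centre of the floor of rack bay 0, 12 mm above the bench; x along the bay towards its latch, z up. Inside 104 mm long (x), 56 mm wide, between slippery walls with rounded tops 15 mm high. A loaded carrier lies with its long side along x, either way round, its centre then 25 mm above this point.
- latch0 (a joint): Latch of bay 0, m: 0 forward (rest, also when empty), grows as pushed back along +x, to 0.014; spring 3.2 N + 0.3 N/mm. Polished steel nose reaches 8 mm in over the bay's +x end, 11.5-14.5 mm above the floor; a ramp rises from it, back and up to 33 mm; tab up to 37 mm. A carrier set down rests that end on the ramp; 5-15 N down on that end opens it, then it snaps back.
- bay1 (a point): Centre of the floor of rack bay 1, 12 mm above the bench; x along the bay towards its latch, z up. Inside 104 mm long (x), 56 mm wide, between slippery walls with rounded tops 15 mm high. A loaded carrier lies with its long side along x, either way round, its centre then 25 mm above this point.
- latch1 (a joint): Latch of bay 1, m: 0 forward (rest, also when empty), grows as pushed back along +x, to 0.014; spring 3.2 N + 0.3 N/mm. Polished steel nose reaches 8 mm in over the bay's +x end, 11.5-14.5 mm above the floor; a ramp rises from it, back and up to 33 mm; tab up to 37 mm. A carrier set down rests that end on the ramp; 5-15 N down on that end opens it, then it snaps back.
- bay2 (a point): Centre of the floor of rack bay 2, 12 mm above the bench; x along the bay towards its latch, z up. Inside 104 mm long (x), 56 mm wide, between slippery walls with rounded tops 15 mm high. A loaded carrier lies with its long side along x, either way round, its centre then 25 mm above this point.
- latch2 (a joint): Latch of bay 2, m: 0 forward (rest, also when empty), grows as pushed back along +x, to 0.014; spring 3.2 N + 0.3 N/mm. Polished steel nose reaches 8 mm in over the bay's +x end, 11.5-14.5 mm above the floor; a ramp rises from it, back and up to 33 mm; tab up to 37 mm. A carrier set down rests that end on the ramp; 5-15 N down on that end opens it, then it snaps back.
- bay3 (a point): Centre of the floor of rack bay 3, 12 mm above the bench; x along the bay towards its latch, z up. Inside 104 mm long (x), 56 mm wide, between slippery walls with rounded tops 15 mm high. A loaded carrier lies with its long side along x, either way round, its centre then 25 mm above this point.
- latch3 (a joint): Latch of bay 3, m: 0 forward (rest, also when empty), grows as pushed back along +x, to 0.014; spring 3.2 N + 0.3 N/mm. Polished steel nose reaches 8 mm in over the bay's +x end, 11.5-14.5 mm above the floor; a ramp rises from it, back and up to 33 mm; tab up to 37 mm. A carrier set down rests that end on the ramp; 5-15 N down on that end opens it, then it snaps back.
- bay4 (a point): Centre of the floor of rack bay 4, 12 mm above the bench; x along the bay towards its latch, z up. Inside 104 mm long (x), 56 mm wide, between slippery walls with rounded tops 15 mm high. A loaded carrier lies with its long side along x, either way round, its centre then 25 mm above this point.
- latch4 (a joint): Latch of bay 4, m: 0 forward (rest, also when empty), grows as pushed back along +x, to 0.014; spring 3.2 N + 0.3 N/mm. Polished steel nose reaches 8 mm in over the bay's +x end, 11.5-14.5 mm above the floor; a ramp rises from it, back and up to 33 mm; tab up to 37 mm. A carrier set down rests that end on the ramp; 5-15 N down on that end opens it, then it snaps back.
- pump_top (a point): Centre of the top face of the solvent dispenser's press cap, a flat round steel cap 54 mm across, 150 mm above the bench when up, on a white bottle 72 mm across fixed to the bench; moves down with the cap.
- pump (a joint): Press cap of the dispenser, m: 0 = up, 0.012 = fully down. Sprung: about 3 N to start, 7 N fully down; comes back up by itself.
- spool: Bystander, to be left alone: a white reel, 58 mm across, 33 mm high. Origin under its middle.
- jar: Bystander, to be left alone: a jar with a lid, 66 mm across, 85 mm high. Origin under its middle.
- cup: Bystander, to be left alone: an empty glass cup, 76 mm across, 75 mm high. Origin under its middle.
Not all that is in view belongs to the job. Leave any pink or purple look-alike of the part that bears carrier0_mid alone.

How it is judged:
By the outcome, as a careful person would: the job done as asked, in the order asked, and still so for the second after the job is handed in, with the robot touching nothing.
Of carrier0, carrier1, carrier2, carrier3, carrier4 only 3 to 5 are there at a start; the rules pass over those that are not, and their reading is None.
At some moment in a run one of carrier0, carrier1, carrier2, carrier3, carrier4 may be knocked a few centimetres aside while the robot is not near it.
Once in a run the grip may slacken for a moment while it holds something.
It also fails if it takes over 210 s, if anything falls off the work surface, if the arm or the gripper's body presses on something with over 40 N, if the wrist force passes 120 N, or if a joint passes its speed limit or range.

### The arm

A 7-joint arm with a two-finger parallel gripper is mounted at the origin on the work surface. World frame = base frame: x ahead of the robot, y to its left, z up, the work surface at z = 0. Lengths are in mm, angles in rad, forces in N, time in s.
With the tool pointing down it reaches from about 425 to 875 mm from the base axis. Payload 9.9 kg.
Tool frame: the origin (TCP) lies on the front face of the gripper's body, between the roots of the fingers; the fingertips stand 73 mm ahead of it and the grasp point (between the pads) lies 54 mm ahead of it; z points along the fingers, y is the line along which they close (so a half turn about z gives the same grasp; the last joint's range is limited). The gripper opens to 85 mm and grips with 20 to 120 N. Pads are 22 mm wide; open, the fingers measure 114 mm over their backs; the gripper's body (76 mm by 85 mm) begins 54 mm behind the grasp point. The pads swing forward as they close: fully open they stand 13 mm farther back than shut.
Start: joints at [-1.345, 0.576, 0.025, 1.437, -0.015, 1.129, -0.057], TCP at [205.779, 642.873, 303.889] pointing down, gripper open.
Joint ranges: [-2.76, 2.76], [-0.34, 2.15], [-1.52, 1.57], [0.19, 2.46], [-1.09, 4.23], [0.17, 1.99], [-2.82, 2.82]. Speed limits (rad/s): [2.22, 2.22, 3.01, 3.01, 3.14, 3.14, 3.14].

### API

Orientations are given as a rotation vector (axis times angle).
In Python, from cell import arm gives the robot as it stands.
- The arm moves only by the tool move_arm, never from a script. Its argument "rows" is a list of rows, each a list of 3 entries, a list of its own where there are three numbers: the shift along the tool's x, y, z in m, then the turn, a rotation vector about the tool's x, y, z in rad, then the closure, from -1 (fully open) to 1 (shut), so that 0 is half open. In form: [[[x, y, z], [ax, ay, az], claw], ...]. A call has 1 to 10 rows; each row is the pose to reach, as a shift and turn from the pose commanded when the call began, along the tool's axes at that moment; what a row does not reach only later rows make up. A row lasts 1/10 s, in which the tool goes at most 50 mm and 8.59 degrees, less where a joint would pass 70% of its speed; a pose out of reach is approached as far as the arm can. A call with a gripper value outside its range is refused whole. The fingers move at their own pace and stop on an object; the grip force is fixed at half the most. Time passes only in rows, so rows that repeat a pose let the fingers close. It gives the time, the measured TCP pose, the force, the opening and the grip force at its end, in the units of the state.
- arm.state(): the state, without advancing time (a new reading comes with each control period).
- arm.snapshot(name): name is "side" or "top" or "wrist"; returns the picture (420x560x3 uint8, blue, green, red); there is no depth.
- arm.camera_info(name): a dict with "K" (3x3 intrinsics, pixels), "extrinsics" (4x4, takes a point from world to camera coordinates). Camera axes: x right, y down, z forward; pixel columns grow to the right and rows downward; lengths in mm; the calibration is good to about 2 mm. A picture is of the moment at which its call begins: read the wrist's pose just before it. camera_info takes no time and is no camera call; for the wrist camera it gives the pose at the moment of the call.
- arm.close_job(): hands the job in; it is judged then, once.
The state is a dict: "time": time; "joints": joint angles; "qd": joint speeds; "joint_torque": joint torques, N m; "position": TCP position; "tool_rot": TCP orientation; "contact_force": force on the tool from outside, world axes, zero at the start; "moment": the same for the moment, N m; "width": opening from 0.0 (shut) to 1.0 (fully open); "finger_force": force on a finger pad.
Only numpy, scipy, OpenCV 4.12 (cv2) and the standard library are available. Lean on these libraries where they do the work, as an engineer would, in place of code of your own. Each camera call takes 0.05 s, during which the arm holds its last target. There are 200 camera calls.

## Working session

There is one attempt and no reset: what is moved stays moved. The work goes in short steps, Python scripts to look and compute and a tool call to move; the robot and the scene stay as the last step left them, time stands still between calls to the robot, and variables do not carry over. Pictures are saved under pics/ and viewed, at most 14 in all, crops included, and the job is handed in when it is done.

Besides the shell and the picture viewer there is one more tool, called as name(argument=value, ...) on one line, values as JSON. move_arm: Moves the arm, as the interface text tells. Its arguments: {"type":"object","properties":{"rows":{"type":"array","items":{"type":"array"}}},"required":["rows"]}

```bash
mkdir -p pics; ls
python3 - <<'E'
from cell import arm
import cv2,numpy as np
s=arm.state();print({k:np.round(v,3).tolist() for k,v in s.items()})
for n in("top","side"):
    cv2.imwrite(f"pics/{n}0.png",arm.snapshot(n));c=arm.camera_info(n);print(n,np.round(c["K"],1).tolist(),np.round(c["extrinsics"],3).tolist())
c=arm.camera_info("wrist");print(np.round(c["K"],1).tolist(),np.round(c["extrinsics"],3).tolist())
E
```

```text
pics
{'time': 0.0, 'joints': [-1.345, 0.577, 0.025, 1.438, -0.015, 1.129, -0.057], 'qd': [0.001, -0.001, -0.001, -0.0, -0.0, 0.0, -0.001], 'joint_torque': [0.0, -76.577, 2.251, -28.598, 0.015, 0.013, 0.0], 'position': [205.632, 642.558, 303.039], 'tool_rot': [-0.485, -3.104, 0.003], 'contact_force': [0.335, 0.445, 0.015], 'moment': [-0.009, -0.037, -0.067], 'finger_force': 0.0, 'width': 1.0}
top [[418.4, 0.0, 284.7], [0.0, 418.4, 215.7], [0.0, 0.0, 1.0]] [[-0.03, -1.0, -0.0, -19.923], [-0.979, 0.029, -0.2, 493.237], [0.2, -0.005, -0.98, 1045.431], [0.0, 0.0, 0.0, 1.0]]
side [[396.5, 0.0, 277.3], [0.0, 396.5, 209.9], [0.0, 0.0, 1.0]] [[-0.991, -0.13, -0.009, 447.48], [-0.08, 0.662, -0.745, 134.988], [0.103, -0.738, -0.667, 954.068], [0.0, 0.0, 0.0, 1.0]]
[[368.7, 0.0, 279.8], [0.0, 368.7, 207.3], [0.0, 0.0, 1.0]] [[0.305, 0.952, -0.001, -674.951], [0.9, -0.288, 0.327, -42.49], [0.311, -0.101, -0.945, 381.778], [0.0, 0.0, 0.0, 1.0]]
```

View pics/top0.png

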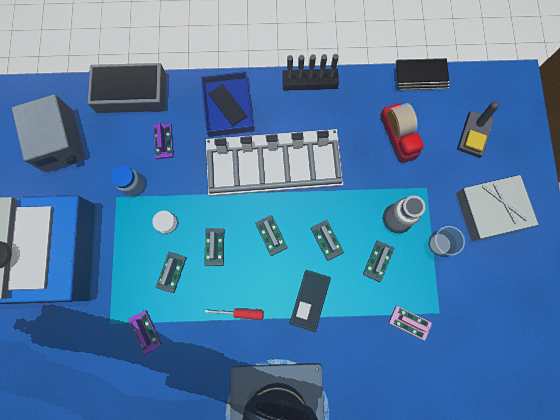

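View pics/side0.png

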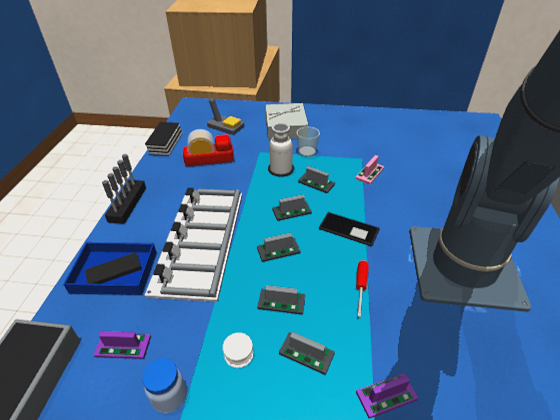

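The top view shows five real carriers on the teal mat, at (171,272), (214,246), (270,235), (326,239) and (379,260). The rack is around (207..342, 130..193), the pump cap at about (411,205) and the spool at (165,222). The pink and purple look-alikes are off the mat or at its edge. The side view agrees.

```bash
cat > h.py <<'E'
from cell import arm
import cv2,numpy as np
from scipy.spatial.transform import Rotation as R
def ray(cam,px,z):
    K,E=np.array(cam["K"]),np.array(cam["extrinsics"]); px=np.atleast_2d(px).astype(float)
    d=(E[:3,:3].T@np.linalg.inv(K)@np.c_[px,np.ones(len(px))].T).T; C=-E[:3,:3].T@E[:3,3]
    return C+d*((z-C[2])/d[:,2])[:,None]
def goto(x,y,z,th=None):
    """shift (m) and turn (rad) in tool axes to TCP x,y,z with tool y (closing line) at world angle th (mod pi)"""
    s=arm.state(); r=R.from_rotvec(s["tool_rot"]); p=np.array(s["position"])
    ty=r.apply([0,1,0]); cur=np.arctan2(ty[1],ty[0])
    if th is None: th=cur
    th=cur+(th-cur+np.pi/2)%np.pi-np.pi/2
    yv=np.array([np.cos(th),np.sin(th),0]); zv=np.array([0,0,-1.]); T=R.from_matrix(np.c_[np.cross(yv,zv),yv,zv])
    sh=r.inv().apply(np.array([x,y,z])-p)/1000; tu=(r.inv()*T).as_rotvec()
    print("shift",np.round(sh,4).tolist(),"turn",np.round(tu,3).tolist(),"|mm|",round(np.linalg.norm(sh)*1000),"j7",round(s["joints"][6],2))
def st():
    s=arm.state();print("t",round(s["time"],2),"p",np.round(s["position"],1),"F",np.round(s["contact_force"],1),"w",round(s["width"],3),"ff",round(s["finger_force"],1))
E
python3 - <<'E'
from h import *
im=cv2.imread("pics/top0.png");cam=arm.camera_info("top")
h=cv2.cvtColor(im,cv2.COLOR_BGR2HSV)
m=((h[...,1]<140)|(h[...,2]<100)).astype(np.uint8)*255
m=cv2.morphologyEx(m,cv2.MORPH_CLOSE,np.ones((3,3)))
m[:, :115]=0;m[:200]=0;m[312:]=0;m[:,430:]=0
for c in cv2.findContours(m,0,2)[0]:
    if cv2.contourArea(c)<150: continue
    (u,v),wh,a=cv2.minAreaRect(c); b=ray(cam,cv2.boxPoints(((u,v),wh,a)),10)
    e=[b[1]-b[0],b[2]-b[1]]; l=[np.linalg.norm(q[:2]) for q in e]; q=e[int(np.argmax(l))]
    print("px",(round(u),round(v)),"xy",np.round(b.mean(0)[:2]),"size",np.round(sorted(l)),"long axis deg",round(np.degrees(np.arctan2(q[1],q[0]))%180,1))
w=((h[...,1]<60)&(h[...,2]>150)).astype(np.uint8)*255
w[:125]=0;w[200:]=0;w[:,:195]=0;w[:,350:]=0
for c in cv2.findContours(w,cv2.RETR_LIST,2)[0]:
    if cv2.contourArea(c)<200: continue
    (u,v),wh,a=cv2.minAreaRect(c);b=ray(cam,cv2.boxPoints(((u,v),wh,a)),12)
    print("rack",(round(u),round(v)),np.round(b[:,:2]).tolist(),"ctr",np.round(b.mean(0)[:2]))
print("pump",ray(cam,[411,203],150))
cv2.imwrite("pics/rack.png",cv2.resize(im[120:220,190:440],None,fx=3.2,fy=3.2,interpolation=2))
E
```

```text
px (312, 294) xy [ 290. -100.] size [ 70. 112.] long axis deg 161.3
px (171, 272) xy [358. 270.] size [ 53. 101.] long axis deg 161.6
px (378, 261) xy [ 371. -280.] size [ 50. 102.] long axis deg 154.2
px (214, 246) xy [422. 155.] size [ 51. 100.] long axis deg 180.0
px (327, 240) xy [ 431. -145.] size [ 50. 100.] long axis deg 23.5
px (271, 235) xy [449.   4.] size [ 50. 100.] long axis deg 24.0
px (164, 222) xy [494. 292.] size [58. 68.] long axis deg 44.2
px (404, 216) xy [ 490. -359.] size [ 89. 115.] long axis deg 88.3
rack (223, 169) [[689.0, 161.0], [690.0, 106.0], [589.0, 103.0], [588.0, 157.0]] ctr [639. 132.]
rack (248, 167) [[691.0, 93.0], [694.0, 37.0], [592.0, 32.0], [590.0, 87.0]] ctr [642.  62.]
rack (273, 165) [[695.0, 22.0], [698.0, -33.0], [596.0, -38.0], [594.0, 17.0]] ctr [646.  -8.]
rack (299, 163) [[698.0, -48.0], [702.0, -103.0], [600.0, -107.0], [597.0, -54.0]] ctr [649. -78.]
rack (324, 161) [[700.0, -119.0], [704.0, -173.0], [604.0, -178.0], [600.0, -124.0]] ctr [ 652. -148.]
pump [[ 493.92717743 -336.47651235  150.        ]]
```

View pics/rack.png

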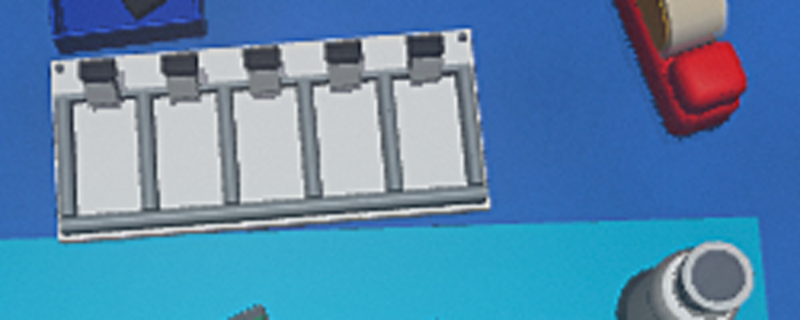

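Bay pitch vector is (-13, 280) mm over four pitches, so rack yaw is about 2.7°. Bay centres are about bay0 (650,-148), bay2 (644,-8) and bay4 (637,132). I'll start with the leftmost carrier.

```bash
python3 -c "
from h import *
goto(358,270,230,np.radians(71.6))"
```

```text
shift [-0.2586, -0.3083, 0.0736] turn [-0.001, 0.0, 0.011] |mm| 409 j7 -0.06
```

move_arm(rows=[[[-0.259, -0.308, 0.074], [0, 0, 0.011], -1], [[-0.259, -0.308, 0.074], [0, 0, 0.011], -1], [[-0.259, -0.308, 0.074], [0, 0, 0.011], -1], [[-0.259, -0.308, 0.074], [0, 0, 0.011], -1], [[-0.259, -0.308, 0.074], [0, 0, 0.011], -1], [[-0.259, -0.308, 0.074], [0, 0, 0.011], -1], [[-0.259, -0.308, 0.074], [0, 0, 0.011], -1], [[-0.259, -0.308, 0.074], [0, 0, 0.011], -1], [[-0.259, -0.308, 0.074], [0, 0, 0.011], -1], [[-0.259, -0.308, 0.074], [0, 0, 0.011], -1]])

```text
time: 1.1
position: [359.1, 268.8, 229.7]
tool_rot: [-0.508, -3.1, 0.002]
contact_force: [0.0, 1.1, 0.4]
width: 0.999
finger_force: 0.0
```

```bash
python3 -c "
from h import *
st();cv2.imwrite('pics/w1.png',arm.snapshot('wrist'));goto(358,270,230,np.radians(71.6))"
```

```text
t 1.1 p [359.1 268.8 229.7] F [0.  1.1 0.4] w 0.999 ff 0.0
shift [0.0004, -0.0009, -0.0001] turn [0.0, -0.0, -0.001] |mm| 1 j7 0.53
```

View pics/w1.png

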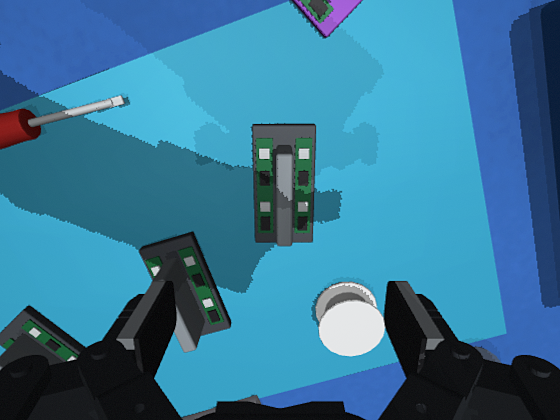

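The wrist view shows the carrier upright at (284,185), well centred between the fingers. The spool is at (350,325), just clear of the right finger. I'll measure the plate from its camera-side end and its two long sides.

```bash
cat >> h.py <<'E'
def carrier(x,y,z=10,img=None,save=None):
    """plate near world (x,y), plate top height z -> centre, long-axis angle (deg)"""
    cam=arm.camera_info("wrist"); im=arm.snapshot("wrist") if img is None else img
    if save: cv2.imwrite(save,im)
    h=cv2.cvtColor(im,cv2.COLOR_BGR2HSV)
    m=((h[...,1]<110)|((h[...,0]>35)&(h[...,0]<84))).astype(np.uint8)*255
    m=cv2.morphologyEx(m,cv2.MORPH_OPEN,np.ones((5,5)))
    K,E=np.array(cam["K"]),np.array(cam["extrinsics"]); q=K@(E[:3,:3]@[x,y,z]+E[:3,3]); q=q[:2]/q[2]
    cs=[c for c in cv2.findContours(m,0,2)[0] if cv2.contourArea(c)>1500]
    c=max(cs,key=lambda c:cv2.pointPolygonTest(c,tuple(map(float,q)),True))
    P=ray(cam,c.reshape(-1,2),z)[:,:2]; b=cv2.boxPoints(cv2.minAreaRect(P.astype(np.float32)))
    e=[b[1]-b[0],b[2]-b[1]]; u=max(e,key=np.linalg.norm); u=u/np.linalg.norm(u); n=np.array([-u[1],u[0]])
    C=-(E[:3,:3].T@E[:3,3])[:2]
    if (P.mean(0)-C)@u<0: u,n=-u,-n
    a,w=P@u,P@n; ctr=(a.min()+50)*u+(w.min()+w.max())/2*n
    ang=np.degrees(np.arctan2(u[1],u[0]))%180
    print("px",np.round(q),"carrier",np.round(ctr,1),"long deg",round(ang,1),"len",round(np.ptp(a),1),"wid",round(np.ptp(w),1))
    return ctr,ang
E
python3 -c "
from h import *
c,a=carrier(358,270,img=cv2.imread('pics/w1.png'));goto(*c,88,np.radians(a-90))"
```

```text
px [278. 189.] carrier [358.2 274.9] long deg 161.6 len 102.0 wid 49.3
shift [0.0017, 0.0038, 0.1419] turn [0.0, -0.0, -0.001] |mm| 142 j7 0.53
```

move_arm(rows=[[[0.002, 0.004, 0.03], [0, 0, 0], -1], [[0.002, 0.004, 0.07], [0, 0, 0], -1], [[0.002, 0.004, 0.11], [0, 0, 0], -1], [[0.002, 0.004, 0.14], [0, 0, 0], -1], [[0.002, 0.004, 0.14], [0, 0, 0], -1], [[0.002, 0.004, 0.14], [0, 0, 0], 1], [[0.002, 0.004, 0.14], [0, 0, 0], 1], [[0.002, 0.004, 0.14], [0, 0, 0], 1], [[0.002, 0.004, 0.14], [0, 0, 0], 1], [[0.002, 0.004, 0.14], [0, 0, 0], 1]])

```text
time: 2.15
position: [358.1, 275.1, 90.7]
tool_rot: [0.502, 3.101, 0.001]
contact_force: [-1.0, -1.7, 1.4]
width: 0.139
finger_force: 0.7
```

move_arm(rows=[[[0, 0, 0], [0, 0, 0], 1], [[0, 0, 0], [0, 0, 0], 1], [[0, 0, -0.03], [0, 0, 0], 1], [[0, 0, -0.07], [0, 0, 0], 1], [[0, 0, -0.11], [0, 0, 0], 1], [[0, 0, -0.11], [0, 0, 0], 1]])

```text
time: 2.75
position: [359.4, 276.0, 204.3]
tool_rot: [0.502, 3.097, 0.009]
contact_force: [-0.2, 0.1, -1.5]
width: 0.136
finger_force: 59.1
```

```bash
python3 -c "
from h import *
st();goto(637,132,200,np.radians(92.7))"
```

```text
t 2.75 p [359.4 276.  204.3] F [-0.2  0.1 -1.5] w 0.136 ff 59.1
shift [-0.3089, -0.0489, 0.0051] turn [0.006, 0.005, -0.369] |mm| 313 j7 0.53
```

move_arm(rows=[[[-0.04, -0.006, 0.0], [0, 0, -0.1], 1], [[-0.08, -0.012, 0.0], [0, 0, -0.2], 1], [[-0.12, -0.02, 0.0], [0, 0, -0.3], 1], [[-0.16, -0.026, 0], [0, 0, -0.369], 1], [[-0.2, -0.032, 0], [0, 0, -0.369], 1], [[-0.24, -0.038, 0], [0, 0, -0.369], 1], [[-0.28, -0.044, 0], [0, 0, -0.369], 1], [[-0.309, -0.049, 0], [0, 0, -0.369], 1], [[-0.309, -0.049, 0], [0, 0, -0.369], 1], [[-0.309, -0.049, 0], [0, 0, -0.369], 1]])

```text
time: 3.75
position: [635.3, 130.5, 198.8]
tool_rot: [0.074, -3.139, 0.0]
contact_force: [-0.9, 0.4, -1.8]
width: 0.133
finger_force: 58.9
```

```bash
python3 -c "
from h import *
st();cv2.imwrite('pics/w2.png',arm.snapshot('wrist'));goto(637,132,100,np.radians(92.7))"
```

```text
t 3.75 p [635.3 130.5 198.8] F [-0.9  0.4 -1.8] w 0.133 ff 58.9
shift [-0.0025, 0.0004, 0.0991] turn [0.0, -0.002, 0.001] |mm| 99 j7 1.3
```

View pics/w2.png

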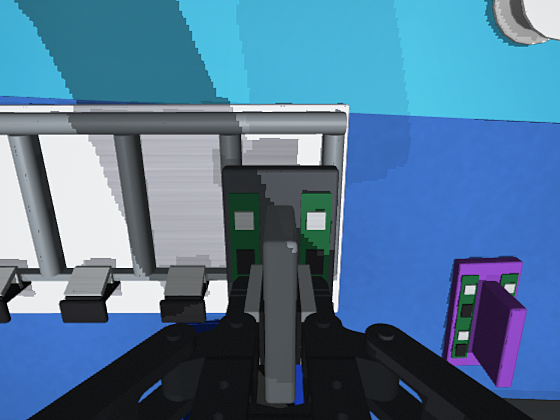

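The wrist view shows the plate's near edge at v≈167 (u 224..339), roughly over bay 4. The rack base corner is at (349,104), the near wall's inner top edge at v≈134, and bay 3's latch nose at about v=264. I'll turn those into positions.

```bash
python3 -c "
from h import *
cam=arm.camera_info('wrist')
print('plate',ray(cam,[[224,167],[339,167]],118).round(1).tolist())
print('base corners z12',ray(cam,[[349,104],[337,312]],12).round(1).tolist())
print('near wall in z27/12',ray(cam,[[180,135],[300,135]],25).round(1).tolist())
print('side wall tops z27: bay4 r',ray(cam,[[325,150],[343,150]],25).round(1).tolist(),'3/4 wall',ray(cam,[[222,150],[241,150]],25).round(1).tolist(),'2/3',ray(cam,[[117,150],[139,150]],25).round(1).tolist())
print('far wall',ray(cam,[[145,270],[220,268]],25).round(1).tolist(),'nose b3',ray(cam,[[168,266],[206,264]],26).round(1).tolist())
"
```

```text
plate [[585.9, 106.3, 118.0], [583.5, 154.6, 118.0]]
base corners z12 [[563.1, 175.5, 12.0], [727.5, 183.7, 12.0]]
near wall in z27/12 [[587.5, 64.2, 25.0], [583.6, 143.1, 25.0]]
side wall tops z27: bay4 r [[592.7, 160.4, 25.0], [592.1, 172.4, 25.0]] 3/4 wall [[596.0, 91.8, 25.0], [595.4, 104.4, 25.0]] 2/3 [[599.4, 21.8, 25.0], [598.7, 36.5, 25.0]]
far wall [[688.8, 34.2, 25.0], [684.4, 90.1, 25.0]] nose b3 [[684.1, 51.8, 26.0], [681.1, 79.9, 26.0]]
```

Bay 4 centre comes out at about (635.5,133.5), against the carrier at about (634.6,132.8), so I'll shift by 1 mm and lower.

move_arm(rows=[[[-0.001, -0.001, 0.03], [0, 0, 0], 1], [[-0.001, -0.001, 0.05], [0, 0, 0], 1], [[-0.001, -0.001, 0.07], [0, 0, 0], 1], [[-0.001, -0.001, 0.08], [0, 0, 0], 1], [[-0.001, -0.001, 0.085], [0, 0, 0], 1], [[-0.001, -0.001, 0.085], [0, 0, 0], 1]])

```text
time: 4.4
position: [635.1, 130.7, 114.3]
tool_rot: [0.077, -3.137, 0.0]
contact_force: [-5.5, 0.5, -3.3]
width: 0.129
finger_force: 58.7
```

move_arm(rows=[[[0, 0, 0.003], [0, 0, 0], 1], [[0, 0, 0.006], [0, 0, 0], 1], [[0, 0, 0.009], [0, 0, 0], 1], [[0, 0, 0.011], [0, 0, 0], 1], [[0, 0, 0.011], [0, 0, 0], 1]])

```text
time: 4.9
position: [637.4, 130.2, 104.5]
tool_rot: [-0.076, 3.139, 0.0]
contact_force: [-0.6, 0.0, -4.0]
width: 0.131
finger_force: 58.6
```

```bash
python3 -c "
from h import *
st();carrier(635,133,22)
cam=arm.camera_info('top');im=arm.snapshot('top')
cv2.imwrite('pics/t1.png',np.hstack([cv2.resize(im[120:220,190:350],(480,300)),cv2.resize(arm.snapshot('wrist'),(320,300))]))"
```

```text
t 4.9 p [637.4 130.2 104.5] F [-0.6  0.  -4. ] w 0.131 ff 58.6
px [285. 266.] carrier [651.8  27.9] long deg 92.7 len 302.9 wid 164.8
```

View pics/t1.png

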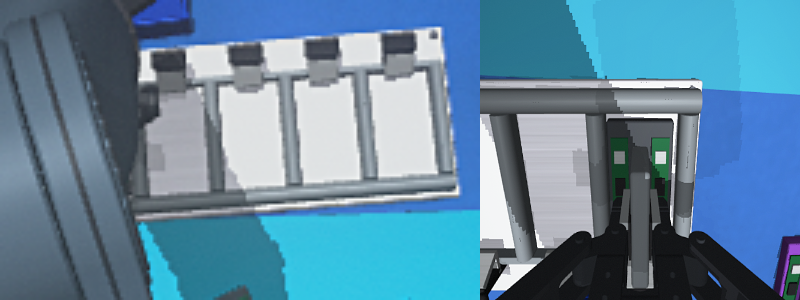

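The carrier is between the bay 4 walls with the plate nearly flat. I'll press further down and watch the force.

move_arm(rows=[[[0, 0, 0.002], [0, 0, 0], 1], [[0, 0, 0.004], [0, 0, 0], 1], [[0, 0, 0.004], [0, 0, 0], 1]])

```text
time: 5.35
position: [637.5, 130.2, 102.8]
tool_rot: [-0.075, 3.138, 0.001]
contact_force: [-7.9, -1.3, 23.4]
width: 0.13
finger_force: 62.6
```

```bash
python3 -c "
from h import *
st();print(arm.state()['moment'])"
```

```text
t 5.35 p [637.5 130.2 102.8] F [-7.9 -1.3 23.4] w 0.13 ff 62.6
[-0.3095828   1.78367817  0.00696872]
```

move_arm(rows=[[[0, 0, -0.002], [0, 0, 0], 0], [[0, 0, -0.002], [0, 0, 0], 0], [[0, 0, -0.002], [0, 0, 0], 0], [[0, 0, -0.03], [0, 0, 0], 0], [[0, 0, -0.06], [0, 0, 0], 0], [[0.03, 0, -0.09], [0, 0, 0], 0], [[0.06, 0, -0.12], [0, 0, 0], 0], [[0.06, 0, -0.12], [0, 0, 0], 0]])

```text
time: 6.15
position: [575.3, 127.6, 223.6]
tool_rot: [-0.077, 3.137, 0.002]
contact_force: [1.1, -0.3, 0.5]
width: 0.498
finger_force: 0.0
```

```bash
python3 -c "
from h import *
st();cv2.imwrite('pics/w3.png',arm.snapshot('wrist'));goto(663,134,150,np.radians(92.7))"
```

```text
t 6.15 p [575.3 127.6 223.6] F [ 1.1 -0.3  0.5] w 0.498 ff 0.0
shift [-0.0865, 0.0023, 0.0723] turn [0.001, 0.003, 0.002] |mm| 113 j7 1.28
```

View pics/w3.png

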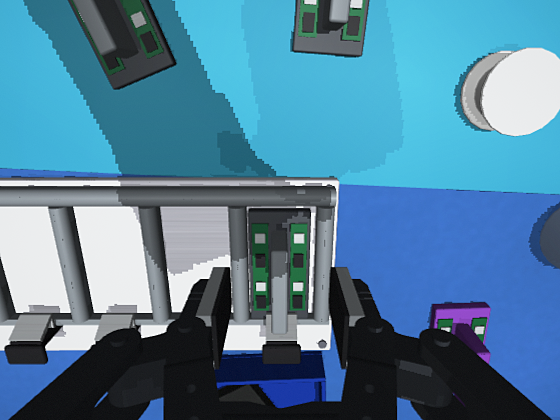

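It looks seated: the latch 4 tab is at v≈352, level with its neighbours. I'll press on the latch end of the rib with shut fingers to make sure, expecting contact at TCP z≈135 if flat.

move_arm(rows=[[[-0.04, 0.001, 0], [0, 0, 0], 1], [[-0.084, 0.002, 0.02], [0, 0, 0], 1], [[-0.084, 0.002, 0.05], [0, 0, 0], 1], [[-0.084, 0.002, 0.075], [0, 0, 0], 1], [[-0.084, 0.002, 0.08], [0, 0, 0], 1], [[-0.084, 0.002, 0.085], [0, 0, 0], 1], [[-0.084, 0.002, 0.087], [0, 0, 0], 1], [[-0.084, 0.002, 0.089], [0, 0, 0], 1], [[-0.084, 0.002, 0.091], [0, 0, 0], 1], [[-0.084, 0.002, 0.091], [0, 0, 0], 1]])

```text
time: 7.2
position: [659.8, 132.9, 134.6]
tool_rot: [-0.075, 3.14, -0.0]
contact_force: [-21.3, -4.0, 45.7]
width: 0.001
finger_force: 22.8
```

```bash
python3 -c "
from h import *
st();goto(661,134,130,np.radians(92.7))"
```

```text
t 7.2 p [659.8 132.9 134.6] F [-21.3  -4.   45.7] w 0.001 ff 22.8
shift [-0.0012, 0.0011, 0.0046] turn [-0.0, 0.0, 0.0] |mm| 5 j7 1.31
```

45 N at z=134.6 means it is flat and latched. Next carrier.

move_arm(rows=[[[0, 0, -0.03], [0, 0, 0], 1], [[0, 0, -0.08], [0, 0, 0], 0], [[0.05, 0, -0.09], [0, 0, 0], -1], [[0.1, 0, -0.095], [0, 0, 0], -1], [[0.15, 0, -0.095], [0, 0, 0], -1], [[0.2, -0.01, -0.095], [0, 0, 0], -1], [[0.24, -0.02, -0.095], [0, 0, 0.05], -1], [[0.24, -0.02, -0.095], [0, 0, 0.05], -1]])

```text
time: 8.0
position: [416.6, 99.8, 224.7]
tool_rot: [-0.005, -3.139, 0.002]
contact_force: [0.8, 0.3, 0.9]
width: 1.001
finger_force: 0.0
```

```bash
python3 -c "
from h import *
st();c,a=carrier(422,155,save='pics/w4.png');goto(*c,90,np.radians(a-90))"
```

```text
t 8.0 p [416.6  99.8 224.7] F [0.8 0.3 0.9] w 1.001 ff 0.0
px [347. 198.] carrier [422.  157.9] long deg 178.8 len 104.4 wid 49.8
shift [-0.0015, 0.0568, 0.1352] turn [-0.0, 0.001, 0.019] |mm| 147 j7 1.19
```

move_arm(rows=[[[-0.001, 0.04, 0], [0, 0, 0.019], -1], [[-0.001, 0.057, 0.01], [0, 0, 0.019], -1], [[-0.001, 0.057, 0.05], [0, 0, 0.019], -1], [[-0.001, 0.057, 0.09], [0, 0, 0.019], -1], [[-0.001, 0.057, 0.12], [0, 0, 0.019], -1], [[-0.001, 0.057, 0.134], [0, 0, 0.019], -1], [[-0.001, 0.057, 0.134], [0, 0, 0.019], -1], [[-0.001, 0.057, 0.134], [0, 0, 0.019], 1], [[-0.001, 0.057, 0.134], [0, 0, 0.019], 1], [[-0.001, 0.057, 0.134], [0, 0, 0.019], 1]])

```text
time: 9.05
position: [423.8, 159.0, 90.9]
tool_rot: [0.033, 3.139, 0.002]
contact_force: [0.1, -0.4, -0.1]
width: 0.518
finger_force: 0.0
```

move_arm(rows=[[[0, 0, 0], [0, 0, 0], 1], [[0, 0, 0], [0, 0, 0], 1], [[0, 0, 0], [0, 0, 0], 1], [[0, 0, 0], [0, 0, 0], 1], [[0, 0, -0.03], [0, 0, 0], 1], [[0, 0, -0.07], [0, 0, 0], 1], [[0, 0, -0.11], [0, 0, 0], 1], [[0, 0, -0.11], [0, 0, 0], 1]])

```text
time: 9.85
position: [424.6, 159.4, 204.2]
tool_rot: [0.033, 3.135, 0.005]
contact_force: [0.5, 0.3, -1.6]
width: 0.127
finger_force: 58.7
```

```bash
python3 -c "
from h import *
st();goto(638,63.5,200,np.radians(92.7))"
```

```text
t 9.85 p [424.6 159.4 204.2] F [ 0.5  0.3 -1.6] w 0.127 ff 58.7
shift [-0.2153, -0.0914, 0.0054] turn [0.003, 0.007, -0.068] |mm| 234 j7 1.04
```

move_arm(rows=[[[-0.04, -0.02, 0], [0, 0, -0.068], 1], [[-0.08, -0.04, 0], [0, 0, -0.068], 1], [[-0.12, -0.06, 0], [0, 0, -0.068], 1], [[-0.16, -0.08, 0], [0, 0, -0.068], 1], [[-0.2, -0.091, 0], [0, 0, -0.068], 1], [[-0.216, -0.091, 0], [0, 0, -0.068], 1], [[-0.216, -0.091, 0], [0, 0, -0.068], 1], [[-0.216, -0.091, 0], [0, 0, -0.068], 1]])

```text
time: 10.65
position: [636.0, 63.5, 198.9]
tool_rot: [0.075, -3.138, -0.0]
contact_force: [-0.5, -0.6, -1.6]
width: 0.128
finger_force: 58.7
```

```bash
cat >> h.py <<'E'
def held(save):
    """carrier in the grip: near end of its plate (plate top 81 mm below the TCP), by Canny-free row scan of dark plate vs bright surroundings"""
    cam=arm.camera_info("wrist"); s=arm.state(); im=arm.snapshot("wrist"); cv2.imwrite(save,im)
    z=s["position"][2]-80.7
    h=cv2.cvtColor(im,cv2.COLOR_BGR2HSV); m=((h[...,2]<95)&(h[...,1]<70)).astype(np.uint8)*255
    m=cv2.morphologyEx(m,cv2.MORPH_OPEN,np.ones((9,9)))[:240]
    c=max(cv2.findContours(m,0,2)[0],key=lambda c:cv2.contourArea(c)*(cv2.boundingRect(c)[0]<285<sum(cv2.boundingRect(c)[::2])))
    b=cv2.boundingRect(c); P=ray(cam,[[b[0],b[1]],[b[0]+b[2],b[1]]],z); print("bbox",b,"near corners",np.round(P[:,:2],1).tolist(),"mid",np.round(P.mean(0)[:2],1))
E
python3 -c "
from h import *
st();held('pics/w5.png');goto(638.8,63.6,200,np.radians(92.7))"
```

```text
t 10.65 p [636.   63.5 198.9] F [-0.5 -0.6 -1.6] w 0.128 ff 58.7
bbox (217, 141, 92, 99) near corners [[576.3, 35.6], [574.5, 73.2]] mid [575.4  54.4]
shift [-0.0031, -0.0003, -0.0008] turn [0.0, -0.002, 0.001] |mm| 3 j7 1.39
```

View pics/w5.png

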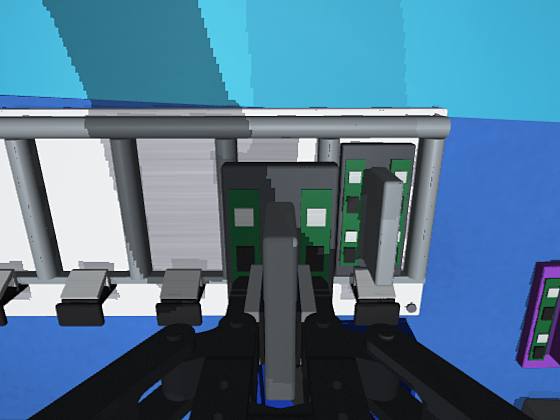

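Bay 4's carrier lies flat under its latch. The held plate's near corners are at (223,162) and (339,166). Now measuring these against the bay 3 walls.

```bash
python3 -c "
from h import *
cam=arm.camera_info('wrist')
print('held',ray(cam,[[223,162],[339,166]],118.2).round(1).tolist())
print('loaded b4 plate',ray(cam,[[342,143],[415,145]],22).round(1).tolist())
print('walls of bay3 at v150',ray(cam,[[239,150],[318,150]],25).round(1).tolist(),'bay2',ray(cam,[[136,150],[217,150]],25).round(1).tolist(),'near wall',ray(cam,[[175,138],[280,138]],25).round(1).tolist())
print('latch nose b2',ray(cam,[[163,268],[204,268]],26).round(1).tolist())
st()"
```

```text
held [[584.7, 38.2, 118.2], [584.1, 86.8, 118.2]]
loaded b4 plate [[588.9, 104.0, 22.0], [587.9, 153.2, 22.0]]
walls of bay3 at v150 [[596.4, 35.3, 25.0], [593.9, 88.0, 25.0]] bay2 [[599.7, -33.3, 25.0], [597.1, 20.7, 25.0]] near wall [[590.5, -7.0, 25.0], [587.2, 62.3, 25.0]]
latch nose b2 [[686.9, -19.8, 26.0], [685.4, 10.6, 26.0]]
t 10.7 p [635.7  63.7 199.2] F [-0.7 -0.  -1.3] w 0.131 ff 58.7
```

move_arm(rows=[[[-0.005, -0.001, 0.02], [0, 0, 0], 1], [[-0.005, -0.001, 0.05], [0, 0, 0], 1], [[-0.005, -0.001, 0.07], [0, 0, 0], 1], [[-0.005, -0.001, 0.08], [0, 0, 0], 1], [[-0.005, -0.001, 0.085], [0, 0, 0], 1], [[-0.005, -0.001, 0.088], [0, 0, 0], 1], [[-0.005, -0.001, 0.091], [0, 0, 0], 1], [[-0.005, -0.001, 0.094], [0, 0, 0], 1], [[-0.005, -0.001, 0.096], [0, 0, 0], 1], [[-0.005, -0.001, 0.096], [0, 0, 0], 1]])

```text
time: 11.7
position: [642.3, 62.6, 104.4]
tool_rot: [-0.074, 3.14, 0.0]
contact_force: [-0.4, 0.4, -5.6]
width: 0.126
finger_force: 58.3
```

move_arm(rows=[[[0, 0, 0.001], [0, 0, 0], 1], [[0, 0, 0.002], [0, 0, 0], 1], [[0, 0, 0.002], [0, 0, 0], 1]])

```text
time: 12.0
position: [642.7, 62.6, 102.6]
tool_rot: [-0.074, 3.139, 0.0]
contact_force: [-2.1, -0.6, 2.8]
width: 0.129
finger_force: 59.2
```

move_arm(rows=[[[0, 0, 0], [0, 0, 0], 0], [[0, 0, 0], [0, 0, 0], 0], [[0, 0, -0.003], [0, 0, 0], 0], [[0, 0, -0.04], [0, 0, 0], 0], [[0, 0, -0.06], [0, 0, 0], 1], [[-0.022, 0, -0.06], [0, 0, 0], 1], [[-0.022, 0, -0.06], [0, 0, 0], 1], [[-0.022, 0, -0.06], [0, 0, 0], 1], [[-0.022, 0, -0.06], [0, 0, 0], 1]])

```text
time: 12.9
position: [663.3, 63.5, 161.4]
tool_rot: [0.074, -3.139, 0.0]
contact_force: [-0.2, 0.0, -0.6]
width: 0.003
finger_force: 0.0
```

move_arm(rows=[[[0, 0, 0.015], [0, 0, 0], 1], [[0, 0, 0.023], [0, 0, 0], 1], [[0, 0, 0.026], [0, 0, 0], 1], [[0, 0, 0.028], [0, 0, 0], 1], [[0, 0, 0.0295], [0, 0, 0], 1], [[0, 0, 0.0295], [0, 0, 0], 1]])

```text
time: 13.5
position: [662.9, 63.4, 134.7]
tool_rot: [0.074, -3.139, 0.0]
contact_force: [-14.6, -1.4, 31.8]
width: -0.0
finger_force: 15.5
```

Flat at 134.7 with 32 N. Next is the carrier at about (449,4).

move_arm(rows=[[[0, 0, -0.03], [0, 0, 0], 1], [[0, 0, -0.08], [0, 0, 0], 0], [[0.05, -0.01, -0.09], [0, 0, 0.1], -1], [[0.1, -0.02, -0.095], [0, 0, 0.2], -1], [[0.15, -0.03, -0.095], [0, 0, 0.3], -1], [[0.19, -0.05, -0.095], [0, 0, 0.37], -1], [[0.21, -0.07, -0.095], [0, 0, 0.37], -1], [[0.21, -0.07, -0.095], [0, 0, 0.37], -1], [[0.21, -0.07, -0.095], [0, 0, 0.37], -1]])

```text
time: 14.4
position: [457.8, -16.4, 227.5]
tool_rot: [0.506, 3.1, 0.0]
contact_force: [0.8, -0.2, 0.6]
width: 0.997
finger_force: 0.0
```

```bash
python3 -c "
from h import *
st();c,a=carrier(449,4,save='pics/w6.png');goto(*c,90,np.radians(a-90))"
```

```text
t 14.4 p [457.8 -16.4 227.5] F [ 0.8 -0.2  0.6] w 0.997 ff 0.0
px [300. 172.] carrier [448.7   5.2] long deg 23.9 len 100.0 wid 49.8
shift [0.0159, 0.0168, 0.1374] turn [0.0, 0.001, -0.74] |mm| 139 j7 1.2
```

move_arm(rows=[[[0.016, 0.017, 0], [0, 0, -0.15], -1], [[0.016, 0.017, 0], [0, 0, -0.3], -1], [[0.016, 0.017, 0], [0, 0, -0.44], -1], [[0.016, 0.017, 0], [0, 0, -0.58], -1], [[0.016, 0.017, 0.0], [0, 0, -0.7], -1], [[0.016, 0.017, 0.03], [0, 0, -0.74], -1], [[0.016, 0.017, 0.07], [0, 0, -0.74], -1], [[0.016, 0.017, 0.11], [0, 0, -0.74], -1], [[0.016, 0.017, 0.1365], [0, 0, -0.74], -1], [[0.016, 0.017, 0.1365], [0, 0, -0.74], -1]])

```text
time: 15.45
position: [447.2, 5.9, 87.8]
tool_rot: [0.652, -3.068, -0.002]
contact_force: [-0.8, 1.2, 0.4]
width: 1.001
finger_force: 0.0
```

move_arm(rows=[[[0, 0, 0], [0, 0, 0], 1], [[0, 0, 0], [0, 0, 0], 1], [[0, 0, 0], [0, 0, 0], 1], [[0, 0, 0], [0, 0, 0], 1], [[0, 0, 0], [0, 0, 0], 1], [[0, 0, 0], [0, 0, 0], 1], [[0, 0, 0], [0, 0, 0], 1]])

```text
time: 16.15
position: [448.2, 4.8, 91.7]
tool_rot: [-0.65, 3.072, -0.0]
contact_force: [-1.7, -0.1, 10.5]
width: 0.132
finger_force: 58.7
```

move_arm(rows=[[[0, 0, -0.03], [0, 0, 0], 1], [[0, 0, -0.07], [0, 0, 0], 1], [[0, 0, -0.11], [0, 0, 0], 1], [[0, 0, -0.11], [0, 0, 0], 1]])

```text
time: 16.55
position: [449.6, 5.0, 205.3]
tool_rot: [-0.648, 3.066, -0.002]
contact_force: [1.6, 0.1, -2.3]
width: 0.128
finger_force: 58.9
```

```bash
python3 -c "
from h import *
st();goto(643.5,-7.5,200,np.radians(92.7))"
```

```text
t 16.55 p [449.6   5.  205.3] F [ 1.6  0.1 -2.3] w 0.128 ff 58.9
shift [-0.1722, -0.0899, 0.0068] turn [-0.001, 0.008, 0.37] |mm| 194 j7 1.74
```

move_arm(rows=[[[-0.04, -0.02, 0], [0, 0, 0.1], 1], [[-0.08, -0.04, 0], [0, 0, 0.2], 1], [[-0.12, -0.06, 0], [0, 0, 0.3], 1], [[-0.15, -0.08, 0], [0, 0, 0.37], 1], [[-0.172, -0.09, 0], [0, 0, 0.37], 1], [[-0.172, -0.09, 0], [0, 0, 0.37], 1], [[-0.172, -0.09, 0], [0, 0, 0.37], 1]])

```text
time: 17.25
position: [640.8, -7.7, 199.8]
tool_rot: [0.074, -3.139, 0.0]
contact_force: [-0.4, 0.4, -1.2]
width: 0.129
finger_force: 58.8
```

```bash
python3 -c "
from h import *
st();held('pics/w7.png');goto(643.6,-7.3,103.7,np.radians(92.7))"
```

```text
t 17.25 p [640.8  -7.7 199.8] F [-0.4  0.4 -1.2] w 0.129 ff 58.8
bbox (219, 153, 108, 87) near corners [[586.0, -34.8], [583.9, 9.9]] mid [585.  -12.5]
shift [-0.0035, 0.0002, 0.0964] turn [0.0, -0.002, 0.0] |mm| 96 j7 1.51
```

View pics/w7.png

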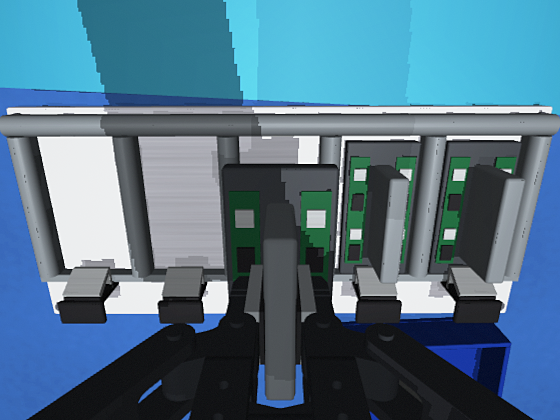

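Bays 3 and 4 are latched, and the held plate (u 222..338) is centred over bay 2. Lowering.

move_arm(rows=[[[-0.003, 0, 0.02], [0, 0, 0], 1], [[-0.003, 0, 0.05], [0, 0, 0], 1], [[-0.003, 0, 0.07], [0, 0, 0], 1], [[-0.003, 0, 0.08], [0, 0, 0], 1], [[-0.003, 0, 0.085], [0, 0, 0], 1], [[-0.003, 0, 0.088], [0, 0, 0], 1], [[-0.003, 0, 0.091], [0, 0, 0], 1], [[-0.003, 0, 0.094], [0, 0, 0], 1], [[-0.003, 0, 0.096], [0, 0, 0], 1], [[-0.003, 0, 0.097], [0, 0, 0], 1]])

```text
time: 18.3
position: [645.0, -7.5, 104.7]
tool_rot: [-0.074, 3.139, 0.0]
contact_force: [-1.4, -0.5, 0.1]
width: 0.13
finger_force: 59.0
```

move_arm(rows=[[[0, 0, 0.001], [0, 0, 0], 1], [[0, 0, 0.001], [0, 0, 0], 1]])

```text
time: 18.5
position: [645.0, -7.5, 103.9]
tool_rot: [-0.074, 3.139, 0.0]
contact_force: [-3.6, 0.3, 4.8]
width: 0.132
finger_force: 59.5
```

move_arm(rows=[[[0, 0, 0], [0, 0, 0], 0], [[0, 0, 0], [0, 0, 0], 0], [[0, 0, -0.003], [0, 0, 0], 0], [[0, 0, -0.04], [0, 0, 0], 0], [[0, 0, -0.06], [0, 0, 0], 1], [[-0.022, 0, -0.06], [0, 0, 0], 1], [[-0.022, 0, -0.06], [0, 0, 0], 1], [[-0.022, 0, -0.06], [0, 0, 0], 1], [[-0.022, 0, -0.06], [0, 0, 0], 1]])

```text
time: 19.4
position: [665.8, -6.6, 162.4]
tool_rot: [0.074, -3.139, 0.0]
contact_force: [-0.1, 0.7, 0.5]
width: -0.0
finger_force: 0.0
```

move_arm(rows=[[[0, 0, 0.015], [0, 0, 0], 1], [[0, 0, 0.024], [0, 0, 0], 1], [[0, 0, 0.027], [0, 0, 0], 1], [[0, 0, 0.029], [0, 0, 0], 1], [[0, 0, 0.0305], [0, 0, 0], 1], [[0, 0, 0.0305], [0, 0, 0], 1]])

```text
time: 20.0
position: [665.2, -6.6, 134.6]
tool_rot: [0.074, -3.139, 0.0]
contact_force: [-12.8, -0.0, 31.5]
width: -0.001
finger_force: 15.8
```

move_arm(rows=[[[0, 0, -0.03], [0, 0, 0], 1], [[0, 0, -0.08], [0, 0, 0], 0], [[0.04, -0.02, -0.09], [0, 0, -0.1], -1], [[0.08, -0.05, -0.092], [0, 0, -0.2], -1], [[0.12, -0.08, -0.092], [0, 0, -0.3], -1], [[0.16, -0.1, -0.092], [0, 0, -0.37], -1], [[0.2, -0.125, -0.092], [0, 0, -0.37], -1], [[0.225, -0.13, -0.092], [0, 0, -0.37], -1], [[0.225, -0.13, -0.092], [0, 0, -0.37], -1]])

```text
time: 20.9
position: [443.8, -148.7, 223.9]
tool_rot: [0.643, -3.071, -0.0]
contact_force: [0.4, 0.4, -0.1]
width: 1.0
finger_force: 0.0
```

```bash
python3 -c "
from h import *
st();c,a=carrier(431,-145,save='pics/w8.png');goto(*c,91,np.radians(a-90))"
```

```text
t 20.9 p [ 443.8 -148.7  223.9] F [ 0.4  0.4 -0.1] w 1.0 ff 0.0
px [289. 179.] carrier [ 430.6 -145. ] long deg 24.5 len 102.4 wid 49.3
shift [0.0131, 0.0088, 0.1332] turn [0.0, -0.001, -0.012] |mm| 134 j7 2.09
```

move_arm(rows=[[[0.013, 0.009, 0], [0, 0, -0.012], -1], [[0.013, 0.009, 0.03], [0, 0, -0.012], -1], [[0.013, 0.009, 0.07], [0, 0, -0.012], -1], [[0.013, 0.009, 0.11], [0, 0, -0.012], -1], [[0.013, 0.009, 0.132], [0, 0, -0.012], -1], [[0.013, 0.009, 0.132], [0, 0, -0.012], -1], [[0.013, 0.009, 0.132], [0, 0, -0.012], -1], [[0.013, 0.009, 0.132], [0, 0, -0.012], 1], [[0.013, 0.009, 0.132], [0, 0, -0.012], 1], [[0.013, 0.009, 0.132], [0, 0, -0.012], 1]])

```text
time: 21.95
position: [432.9, -144.2, 93.4]
tool_rot: [-0.668, 3.068, -0.001]
contact_force: [-1.4, 0.2, -0.7]
width: 0.516
finger_force: 0.0
```

move_arm(rows=[[[0, 0, 0], [0, 0, 0], 1], [[0, 0, 0], [0, 0, 0], 1], [[0, 0, 0], [0, 0, 0], 1], [[0, 0, 0], [0, 0, 0], 1]])

```text
time: 22.35
position: [432.5, -144.1, 92.9]
tool_rot: [-0.669, 3.069, -0.001]
contact_force: [-1.7, 0.5, 7.2]
width: 0.134
finger_force: 58.7
```

move_arm(rows=[[[0, 0, -0.03], [0, 0, 0], 1], [[0, 0, -0.07], [0, 0, 0], 1], [[0, 0, -0.11], [0, 0, 0], 1], [[0, 0, -0.11], [0, 0, 0], 1]])

```text
time: 22.75
position: [434.0, -144.5, 206.5]
tool_rot: [-0.667, 3.063, -0.005]
contact_force: [0.1, -0.0, -1.9]
width: 0.132
finger_force: 59.1
```

```bash
python3 -c "
from h import *
st();goto(648,-77.5,200,np.radians(92.7))"
```

```text
t 22.75 p [ 434.  -144.5  206.5] F [ 0.1 -0.  -1.9] w 0.132 ff 59.1
shift [-0.2224, -0.028, 0.0079] turn [-0.004, 0.006, 0.382] |mm| 224 j7 2.08
```

move_arm(rows=[[[-0.04, -0.005, 0], [0, 0, 0.1], 1], [[-0.08, -0.01, 0], [0, 0, 0.2], 1], [[-0.12, -0.015, 0], [0, 0, 0.3], 1], [[-0.16, -0.02, 0], [0, 0, 0.382], 1], [[-0.2, -0.025, 0], [0, 0, 0.382], 1], [[-0.223, -0.028, 0], [0, 0, 0.382], 1], [[-0.223, -0.028, 0], [0, 0, 0.382], 1], [[-0.223, -0.028, 0], [0, 0, 0.382], 1]])

```text
time: 23.55
position: [646.1, -76.6, 200.9]
tool_rot: [0.075, -3.138, 0.0]
contact_force: [-1.0, -0.0, -2.1]
width: 0.131
finger_force: 58.9
```

```bash
python3 -c "
from h import *
st();held('pics/w9.png');goto(649.5,-77.2,104.9,np.radians(92.7))"
```

```text
t 23.55 p [646.1 -76.6 200.9] F [-1.  -0.  -2.1] w 0.131 ff 58.9
bbox (222, 158, 76, 74) near corners [[593.4, -102.5], [591.8, -70.9]] mid [592.6 -86.7]
shift [-0.0041, -0.0002, 0.0964] turn [-0.0, -0.002, -0.0] |mm| 96 j7 1.62
```

View pics/w9.png

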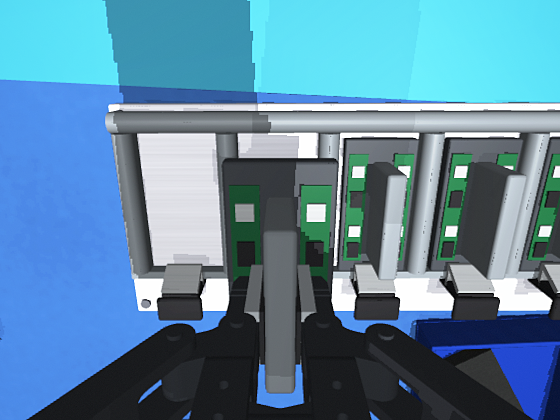

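Bays 2–4 are latched flat, and the held plate (u 223..337, near edge v≈159) is centred over bay 1. Lowering.

move_arm(rows=[[[-0.003, 0, 0.02], [0, 0, 0], 1], [[-0.003, 0, 0.05], [0, 0, 0], 1], [[-0.003, 0, 0.07], [0, 0, 0], 1], [[-0.003, 0, 0.08], [0, 0, 0], 1], [[-0.003, 0, 0.085], [0, 0, 0], 1], [[-0.003, 0, 0.088], [0, 0, 0], 1], [[-0.003, 0, 0.091], [0, 0, 0], 1], [[-0.003, 0, 0.094], [0, 0, 0], 1], [[-0.003, 0, 0.096], [0, 0, 0], 1], [[-0.003, 0, 0.097], [0, 0, 0], 1]])

```text
time: 24.6
position: [650.7, -76.5, 106.2]
tool_rot: [-0.074, 3.138, -0.0]
contact_force: [-2.1, -0.5, -0.6]
width: 0.13
finger_force: 59.0
```

move_arm(rows=[[[0, 0, 0.001], [0, 0, 0], 1], [[0, 0, 0.001], [0, 0, 0], 1]])

```text
time: 24.8
position: [650.7, -76.5, 105.0]
tool_rot: [-0.074, 3.139, -0.0]
contact_force: [0.4, -0.4, 0.5]
width: 0.131
finger_force: 59.2
```

move_arm(rows=[[[0, 0, 0], [0, 0, 0], 0], [[0, 0, 0], [0, 0, 0], 0], [[0, 0, -0.003], [0, 0, 0], 0], [[0, 0, -0.04], [0, 0, 0], 0], [[0, 0, -0.06], [0, 0, 0], 1], [[-0.02, 0, -0.06], [0, 0, 0], 1], [[-0.02, 0, -0.06], [0, 0, 0], 1], [[-0.02, 0, -0.06], [0, 0, 0], 1], [[-0.02, 0, -0.06], [0, 0, 0], 1]])

```text
time: 25.7
position: [669.0, -75.7, 163.9]
tool_rot: [0.074, -3.139, 0.0]
contact_force: [0.1, 0.1, -1.2]
width: -0.001
finger_force: 0.0
```

move_arm(rows=[[[0, 0, 0.015], [0, 0, 0], 1], [[0, 0, 0.024], [0, 0, 0], 1], [[0, 0, 0.027], [0, 0, 0], 1], [[0, 0, 0.029], [0, 0, 0], 1], [[0, 0, 0.0315], [0, 0, 0], 1], [[0, 0, 0.0315], [0, 0, 0], 1]])

```text
time: 26.3
position: [668.8, -75.6, 134.7]
tool_rot: [0.074, -3.139, 0.0]
contact_force: [-10.2, 0.7, 21.7]
width: -0.0
finger_force: 10.7
```

move_arm(rows=[[[0, 0, -0.03], [0, 0, 0], 1], [[0, 0, -0.08], [0, 0, 0], 0], [[0.04, -0.025, -0.1], [0, 0, 0.1], -1], [[0.08, -0.05, -0.1], [0, 0, 0.2], -1], [[0.12, -0.075, -0.1], [0, 0, 0.3], -1], [[0.16, -0.1, -0.1], [0, 0, 0.4], -1], [[0.2, -0.123, -0.1], [0, 0, 0.497], -1], [[0.24, -0.147, -0.1], [0, 0, 0.497], -1], [[0.28, -0.172, -0.1], [0, 0, 0.497], -1], [[0.3, -0.184, -0.1], [0, 0, 0.497], -1]])

```text
time: 27.3
position: [375.1, -275.6, 233.1]
tool_rot: [-0.706, -3.06, 0.002]
contact_force: [1.2, 0.5, -0.2]
width: 0.999
finger_force: 0.0
```

```bash
python3 -c "
from h import *
st();c,a=carrier(371,-280,save='pics/w10.png');goto(*c,91,np.radians(a-90))"
```

```text
t 27.3 p [ 375.1 -275.6  233.1] F [ 1.2  0.5 -0.2] w 0.999 ff 0.0
px [272. 186.] carrier [ 369.9 -279.2] long deg 154.2 len 102.7 wid 49.3
shift [0.0016, -0.003, 0.1421] turn [-0.002, -0.002, -0.005] |mm| 142 j7 1.7
```

move_arm(rows=[[[0.0015, -0.003, 0.02], [0, 0, -0.005], -1], [[0.0015, -0.003, 0.06], [0, 0, -0.005], -1], [[0.0015, -0.003, 0.1], [0, 0, -0.005], -1], [[0.0015, -0.003, 0.13], [0, 0, -0.005], -1], [[0.0015, -0.003, 0.14], [0, 0, -0.005], -1], [[0.0015, -0.003, 0.14], [0, 0, -0.005], -1], [[0.0015, -0.003, 0.14], [0, 0, -0.005], -1], [[0.0015, -0.003, 0.14], [0, 0, -0.005], 1], [[0.0015, -0.003, 0.14], [0, 0, -0.005], 1], [[0.0015, -0.003, 0.14], [0, 0, -0.005], 1]])

```text
time: 28.35
position: [376.5, -275.8, 93.8]
tool_rot: [0.693, 3.063, -0.001]
contact_force: [-0.2, 0.9, -0.4]
width: 0.516
finger_force: 0.0
```

move_arm(rows=[[[0, 0, 0], [0, 0, 0], 1], [[0, 0, 0], [0, 0, 0], 1], [[0, 0, 0], [0, 0, 0], 1], [[0, 0, 0], [0, 0, 0], 1]])

```text
time: 28.75
position: [376.1, -275.8, 93.3]
tool_rot: [0.693, 3.064, -0.001]
contact_force: [-1.5, -0.3, 7.4]
width: 0.128
finger_force: 58.9
```

move_arm(rows=[[[0, 0, -0.03], [0, 0, 0], 1], [[0, 0, -0.07], [0, 0, 0], 1], [[0, 0, -0.11], [0, 0, 0], 1], [[0, 0, -0.11], [0, 0, 0], 1]])

```text
time: 29.15
position: [377.5, -276.6, 207.1]
tool_rot: [0.692, 3.057, -0.003]
contact_force: [0.1, -0.1, -0.9]
width: 0.129
finger_force: 58.7
```

```bash
python3 -c "
from h import *
st();goto(651,-147.2,202,np.radians(92.7))"
```

```text
t 29.15 p [ 377.5 -276.6  207.1] F [ 0.1 -0.1 -0.9] w 0.129 ff 58.7
shift [-0.1911, 0.2346, 0.0063] turn [-0.002, 0.007, -0.492] |mm| 303 j7 1.71
```

move_arm(rows=[[[-0.01, 0.02, -0.04], [0, 0, 0], 1], [[-0.025, 0.045, -0.05], [0, 0, -0.1], 1], [[-0.05, 0.075, -0.05], [0, 0, -0.2], 1], [[-0.075, 0.105, -0.05], [0, 0, -0.3], 1], [[-0.1, 0.135, -0.05], [0, 0, -0.4], 1], [[-0.125, 0.165, -0.04], [0, 0, -0.492], 1], [[-0.155, 0.195, -0.02], [0, 0, -0.492], 1], [[-0.18, 0.225, 0], [0, 0, -0.492], 1], [[-0.191, 0.235, 0], [0, 0, -0.492], 1], [[-0.191, 0.235, 0], [0, 0, -0.492], 1]])

```text
time: 30.15
position: [650.9, -143.4, 200.5]
tool_rot: [0.079, -3.139, -0.003]
contact_force: [0.4, 0.0, -0.5]
width: 0.129
finger_force: 58.8
```

move_arm(rows=[[[0, 0, 0], [0, 0, 0], 1], [[0, 0, 0], [0, 0, 0], 1]])

```text
time: 30.35
position: [648.5, -146.7, 203.0]
tool_rot: [0.072, -3.14, 0.001]
contact_force: [-0.3, -0.3, -0.8]
width: 0.13
finger_force: 58.8
```

```bash
python3 -c "
from h import *
st();held('pics/w11.png');goto(651,-147.2,105.3,np.radians(92.7))"
```

```text
t 30.35 p [ 648.5 -146.7  203. ] F [-0.3 -0.3 -0.8] w 0.13 ff 58.8
bbox (222, 155, 91, 72) near corners [[594.6, -172.5], [592.9, -134.9]] mid [ 593.7 -153.7]
shift [-0.0023, -0.0005, 0.098] turn [-0.001, -0.0, -0.001] |mm| 98 j7 1.73
```

View pics/w11.png

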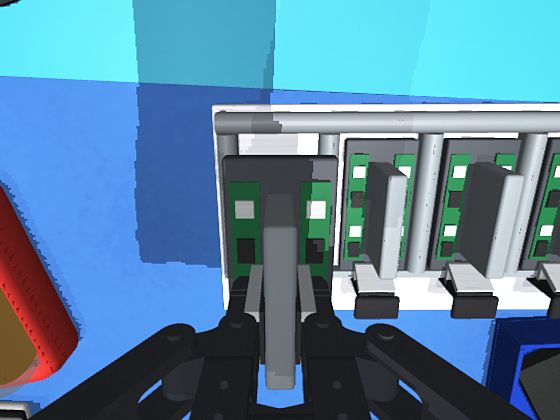

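Bay 1 is latched. The held plate's near edge is at v≈155, so it sits about 1.3 mm further back in the grip than the previous one. I'll correct by about 5 mm along +x and lower into bay 0.

move_arm(rows=[[[-0.005, 0, 0.02], [0, 0, 0], 1], [[-0.005, 0, 0.05], [0, 0, 0], 1], [[-0.005, 0, 0.07], [0, 0, 0], 1], [[-0.005, 0, 0.08], [0, 0, 0], 1], [[-0.005, 0, 0.086], [0, 0, 0], 1], [[-0.005, 0, 0.089], [0, 0, 0], 1], [[-0.005, 0, 0.092], [0, 0, 0], 1], [[-0.005, 0, 0.095], [0, 0, 0], 1], [[-0.005, 0, 0.097], [0, 0, 0], 1], [[-0.005, 0, 0.098], [0, 0, 0], 1]])

```text
time: 31.4
position: [655.4, -145.5, 105.8]
tool_rot: [-0.074, 3.138, -0.001]
contact_force: [-2.2, 0.4, -0.9]
width: 0.134
finger_force: 59.0
```

move_arm(rows=[[[0, 0, 0.001], [0, 0, 0], 1], [[0, 0, 0.001], [0, 0, 0], 1]])

```text
time: 31.6
position: [655.4, -145.5, 105.4]
tool_rot: [-0.074, 3.138, -0.001]
contact_force: [-3.0, -0.3, 7.3]
width: 0.135
finger_force: 60.0
```

move_arm(rows=[[[0, 0, 0], [0, 0, 0], 0], [[0, 0, 0], [0, 0, 0], 0], [[0, 0, -0.003], [0, 0, 0], 0], [[0, 0, -0.04], [0, 0, 0], 0], [[0, 0, -0.06], [0, 0, 0], 1], [[-0.02, 0, -0.06], [0, 0, 0], 1], [[-0.02, 0, -0.06], [0, 0, 0], 1], [[-0.02, 0, -0.06], [0, 0, 0], 1], [[-0.02, 0, -0.06], [0, 0, 0], 1]])

```text
time: 32.5
position: [673.8, -144.5, 163.3]
tool_rot: [0.074, -3.139, -0.0]
contact_force: [0.2, 0.9, -0.1]
width: 0.001
finger_force: 0.0
```

move_arm(rows=[[[0, 0, 0.015], [0, 0, 0], 1], [[0, 0, 0.024], [0, 0, 0], 1], [[0, 0, 0.027], [0, 0, 0], 1], [[0, 0, 0.029], [0, 0, 0], 1], [[0, 0, 0.0315], [0, 0, 0], 1], [[0, 0, 0.0315], [0, 0, 0], 1]])

```text
time: 33.1
position: [673.4, -144.4, 134.7]
tool_rot: [0.074, -3.139, -0.0]
contact_force: [-13.1, 2.5, 27.3]
width: 0.001
finger_force: 13.8
```

move_arm(rows=[[[0, 0, -0.03], [0, 0, 0], 1], [[0, 0, -0.08], [0, 0, 0], 1], [[0.04, -0.03, -0.11], [0, 0, 0], 1], [[0.08, -0.07, -0.14], [0, 0, 0], 1], [[0.12, -0.11, -0.16], [0, 0, 0], 1], [[0.13, -0.13, -0.16], [0, 0, 0], 1], [[0.13, -0.13, -0.16], [0, 0, 0], 1], [[0.13, -0.13, -0.16], [0, 0, 0], 1]])

```text
time: 33.9
position: [549.9, -282.2, 292.7]
tool_rot: [-0.068, 3.141, -0.001]
contact_force: [1.0, 0.5, -0.3]
width: -0.005
finger_force: 0.0
```

```bash
python3 -c "
from h import *
st();goto(494,-336,240)
a=arm.snapshot('side');b=arm.snapshot('wrist');print(arm.camera_info('wrist')['extrinsics'].tolist() if hasattr(arm.camera_info('wrist')['extrinsics'],'tolist') else '')
cv2.imwrite('pics/s2.png',np.hstack([cv2.resize(a[170:310,130:260],(370,398)),cv2.resize(b,(430,398))]));cv2.imwrite('pics/w12.png',b)"
```

```text
t 33.9 p [ 549.9 -282.2  292.7] F [ 1.   0.5 -0.3] w -0.005 ff 0.0
shift [0.0582, -0.0512, 0.0527] turn [-0.001, 0.0, 0.0] |mm| 94 j7 1.98
[[-0.04849296381940356, 0.9988218052555298, 0.001853053182475307, 304.5385619895317], [0.9440583065209425, 0.04522815005681757, 0.3266624072819693, -546.5985607512625], [0.32619372518309314, 0.01759021854682463, -0.9451392690300484, 195.39915843247942], [0.0, 0.0, 0.0, 1.0]]
```

View pics/s2.png

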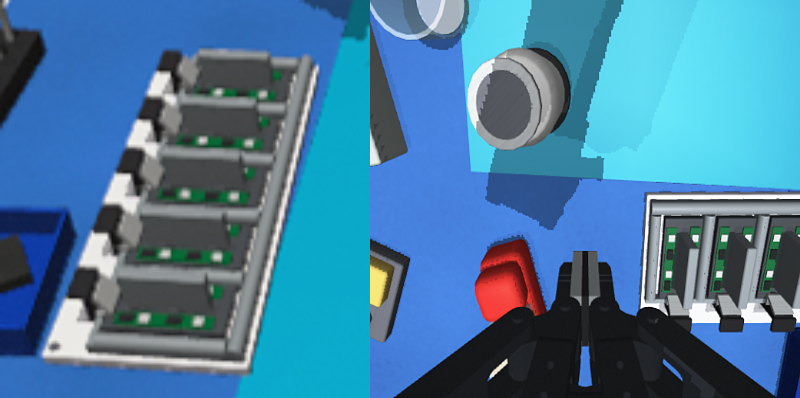

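All five carriers lie flat under their latches. The pump cap is centred at about (506,102) in the composite, which is wrist pixel (177,108).

```bash
python3 -c "
from h import *
p=ray(arm.camera_info('wrist'),[177,107.6],150)[0];print(p);goto(p[0],p[1],235);st()"
```

```text
[ 484.44022989 -339.06562806  150.        ]
shift [0.0698, -0.0565, 0.0568] turn [0.001, -0.0, 0.0] |mm| 106 j7 1.98
t 34.0 p [ 551.4 -279.3  291.9] F [1.3 0.5 0.3] w 0.001 ff 0.0
```

move_arm(rows=[[[0.03, -0.026, 0], [0, 0, 0], 1], [[0.067, -0.056, 0], [0, 0, 0], 1], [[0.067, -0.056, 0.03], [0, 0, 0], 1], [[0.067, -0.056, 0.055], [0, 0, 0], 1], [[0.067, -0.056, 0.06], [0, 0, 0], 1], [[0.067, -0.056, 0.06], [0, 0, 0], 1], [[0.067, -0.056, 0.06], [0, 0, 0], 1]])

```text
time: 34.7
position: [487.8, -338.9, 233.1]
tool_rot: [-0.077, 3.14, -0.0]
contact_force: [-0.4, 0.1, 0.4]
width: -0.001
finger_force: 0.0
```

move_arm(rows=[[[0, 0, 0.006], [0, 0, 0], 1], [[0, 0, 0.012], [0, 0, 0], 1], [[0, 0, 0.016], [0, 0, 0], 1], [[0, 0, 0.02], [0, 0, 0], 1], [[0, 0, 0.02], [0, 0, 0], 1], [[0, 0, 0.02], [0, 0, 0], 1]])

```text
time: 35.3
position: [487.4, -339.6, 212.9]
tool_rot: [-0.074, 3.139, -0.001]
contact_force: [2.7, 0.8, 6.2]
width: 0.003
finger_force: 3.0
```

6 N at z=212.9, so nearly down. Pressing on to the stop, then back up.

move_arm(rows=[[[0, 0, 0.002], [0, 0, 0], 1], [[0, 0, 0.0035], [0, 0, 0], 1], [[0, 0, 0.0035], [0, 0, 0], 1]])

```text
time: 35.6
position: [487.3, -339.6, 210.6]
tool_rot: [-0.074, 3.138, -0.002]
contact_force: [-1.8, 2.3, 17.1]
width: 0.005
finger_force: 8.6
```

move_arm(rows=[[[0, 0, -0.01], [0, 0, 0], 1], [[0, 0, -0.025], [0, 0, 0], 1], [[0, 0, -0.025], [0, 0, 0], 1], [[0, 0, -0.025], [0, 0, 0], 1], [[0, 0, -0.025], [0, 0, 0], 1], [[0, 0, -0.014], [0, 0, 0], 1], [[0, 0, -0.006], [0, 0, 0], 1], [[0, 0, 0], [0, 0, 0], 1], [[0, 0, 0.0005], [0, 0, 0], 1], [[0, 0, 0.0005], [0, 0, 0], 1]])

```text
time: 36.6
position: [486.8, -339.7, 210.5]
tool_rot: [-0.074, 3.139, -0.002]
contact_force: [-6.8, 3.5, 29.9]
width: 0.001
finger_force: 15.1
```

move_arm(rows=[[[0, 0, -0.01], [0, 0, 0], 1], [[0, 0, -0.025], [0, 0, 0], 1], [[0, 0, -0.025], [0, 0, 0], 1], [[0, 0, -0.025], [0, 0, 0], 1], [[0, 0, -0.025], [0, 0, 0], 1], [[0, 0, -0.014], [0, 0, 0], 1], [[0, 0, -0.006], [0, 0, 0], 1], [[0, 0, 0], [0, 0, 0], 1], [[0, 0, 0.0005], [0, 0, 0], 1], [[0, 0, 0.0005], [0, 0, 0], 1]])

```text
time: 37.6
position: [486.8, -339.7, 210.4]
tool_rot: [-0.074, 3.139, -0.002]
contact_force: [-7.6, 5.0, 34.8]
width: -0.002
finger_force: 17.4
```

move_arm(rows=[[[0, 0, -0.01], [0, 0, 0], 1], [[0, 0, -0.03], [0, 0, 0], 1], [[0, 0, -0.07], [0, 0, 0], 1], [[0, 0, -0.1], [0, 0, 0], 1], [[0.03, 0.04, -0.1], [0, 0, 0], 1], [[0.03, 0.08, -0.1], [0, 0, 0], 1], [[0.03, 0.12, -0.1], [0, 0, 0], 1], [[0.03, 0.12, -0.1], [0, 0, 0], 1], [[0.03, 0.12, -0.1], [0, 0, 0], 1]])

```text
time: 38.5
position: [450.8, -220.4, 307.3]
tool_rot: [0.077, -3.14, -0.0]
contact_force: [0.7, 0.2, 0.4]
width: 0.001
finger_force: 0.0
```

```bash
python3 -c "
from h import *
st();a=arm.snapshot('side');b=arm.snapshot('top')
cv2.imwrite('pics/f.png',np.hstack([cv2.resize(a,(400,300)),cv2.resize(b,(400,300))]))"
```

```text
t 38.5 p [ 450.8 -220.4  307.3] F [0.7 0.2 0.4] w 0.001 ff 0.0
```

View pics/f.png

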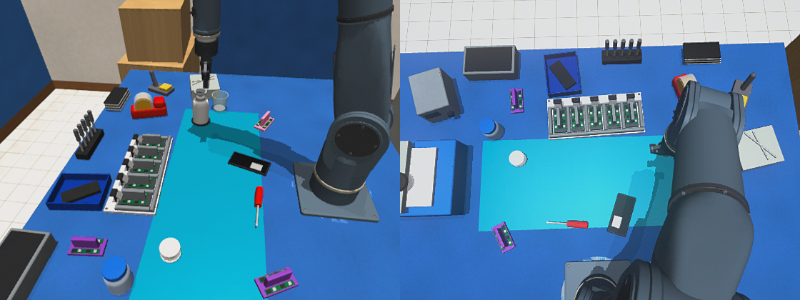

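The mat is empty of carriers, all five are in the rack, and the bystanders in view (spool, jar, cup) stand where they were. Handing in.

```bash
python3 -c "
from cell import arm
print(arm.close_job())"
```

```text
the job is handed in; nothing more can be done
None
```

All five carriers are pressed flat and latched in the rack, the dispenser then had three full presses with release after each, and the job is handed in at about 39 s; no verdict was returned.

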